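Log one cell on the blood cell counter

TASK

Log one blue-class cell on the cell counter: with a fingertip, gently press the blue key all the way down so that it stays down, then press the round red count button all the way down and let it come back up. Leave the yellow, green and white keys alone, do not pick up or push aside the bottle, jar or slide box around the counter, and finish with the hand clear.

Things in the scene. Friction and masses are not known exactly. Their poses are not given: they have to be found in the camera images.
- counter: the blood cell counter, a fixed grey-green desk console 130 (x) x 240 (y) x 45 mm high, deck level; origin: centre of its underside, on the bench; z up, its y runs along the row of keys, its -x side is the one nearer the robot. The key row lies 20 mm to its +x side of the centre line, dark display strip beyond it; the red button lies 35 mm to the -x side of the centre line.
- blue_key_top (a point): blue square key cap, 24 x 24 mm, on a 32 x 32 x 4 mm black collar in the row of four class keys (54 mm between key centres). This point: centre of the cap's top face, which stands 18 mm above the deck when up, 11 mm when latched; z up. The four colours stand in any order.
- blue_key (a joint): travel of the blue class key in m: 0 = up, 0.007 = all the way down. It slides straight down under a steady push of about 3 N and stays wherever it is left; it does not spring back.
- yellow_key_top (a point): yellow square key cap, 24 x 24 mm, on a 32 x 32 x 4 mm black collar in the row of four class keys (54 mm between key centres). This point: centre of the cap's top face, which stands 18 mm above the deck when up, 11 mm when latched; z up. To be left alone.
- yellow_key (a joint): travel of the yellow class key in m: 0 = up, 0.007 = all the way down. It slides straight down under a steady push of about 3 N and stays wherever it is left; it does not spring back.
- green_key_top (a point): green square key cap, 24 x 24 mm, on a 32 x 32 x 4 mm black collar in the row of four class keys (54 mm between key centres). This point: centre of the cap's top face, which stands 18 mm above the deck when up, 11 mm when latched; z up. To be left alone.
- green_key (a joint): travel of the green class key in m: 0 = up, 0.007 = all the way down. It slides straight down under a steady push of about 3 N and stays wherever it is left; it does not spring back.
- white_key_top (a point): white square key cap, 24 x 24 mm, on a 32 x 32 x 4 mm black collar in the row of four class keys (54 mm between key centres). This point: centre of the cap's top face, which stands 18 mm above the deck when up, 11 mm when latched; z up. To be left alone.
- white_key (a joint): travel of the white class key in m: 0 = up, 0.007 = all the way down. It slides straight down under a steady push of about 3 N and stays wherever it is left; it does not spring back.
- count_top (a point): round red count button, 26 mm diameter, in a round black collar 42 mm across and 12 mm high, on the same console in front of the key row; this point: centre of its top face, 18 mm above the deck when up, just level with the collar when fully pressed (so press with shut fingertips over its middle: fingers wider than the button rest on the collar only at the end of the stroke). z up.
- count (a joint): travel of the red count button in m: 0 = up, 0.006 = all the way down. Sprung: starts to move at 1.5 N, bottoms at 5 N, comes back up when released.
- dropper_bottle: loose small amber dropper bottle with black cap and rubber bulb, 34 mm diameter, 100 mm high, standing beside the console (+y end); origin: centre of its underside. Bystander.
- stain_jar: loose stain jar with white cap and paper label, 48 mm diameter, 65 mm high, standing beside the console (-y end); origin: centre of its underside. Bystander.
- slide_box: loose blue box with white lid for microscope slides, 42 x 87 x 34 mm high, lying beyond the console; origin: centre of its underside, long side along its y. Bystander.

How it is judged:
By the outcome, as a careful person would: the job done as asked, in the order asked, and still so for the second after the job is handed in, with the robot touching nothing.
It also fails if it takes over 45 s, if anything falls off the work surface, if the arm or the gripper's body presses on something with over 40 N, if the wrist force passes 120 N, or if a joint passes its speed limit or range.

ROBOT

A 6-joint arm with a two-finger parallel gripper is mounted at the origin on the work surface. World frame = base frame: x ahead of the robot, y to its left, z up, the work surface at z = 0. Lengths are in mm, angles in degrees, forces in N, time in s.
With the tool pointing down it reaches from about 325 to 900 mm from the base axis. Payload 6.1 kg.
Tool frame: the origin (TCP) lies at the very end of the fingers, on their centre line; the grasp point (between the pads) lies robot.grip_point_offset behind it (robot.grip_point_offset is the distance from the TCP to the grasp point, in mm); z points along the fingers, y is the line along which they close (so a half turn about z gives the same grasp; the last joint's range is limited). The gripper opens to 85 mm and grips with 20 to 120 N. Pads are 22 mm wide; open, the fingers measure 114 mm over their backs; the gripper's body (76 mm by 85 mm) begins 54 mm behind the grasp point. The pads swing forward as they close: fully open they stand 13 mm farther back than shut.
Start: joints at [-71.797, 12.628, 87.462, -0, 79.91, -7.225], TCP at [268.351, -564.449, 202.6] pointing down, gripper open.
Joint ranges: [-170.65, 170.65], [-52.31, 119.04], [5.05, 147.46], [-71.25, 251.25], [11.57, 151.72], [-153.62, 153.62]. Speed limits (degrees/s): [147.25, 147.25, 172.46, 180, 180, 180].

INTERFACE

Orientations are given as a 3x3 rotation matrix whose columns are the frame's x, y, z axes.
In Python, from station import observe, snapshot, camera_model, close_job, robot gives the robot as it stands.
- The arm moves only by the tool arm_command, never from a script. Its argument "deltas" is a list of rows, each a list of 7 numbers: the shift along the tool's x, y, z normalised to -1 to 1, where 1 is 0.04 m, then the turn, a rotation vector about the tool's x, y, z normalised to -1 to 1, where 1 is 60 degrees, then the opening, from 0 (shut) to 1 (fully open). In form: [[dx, dy, dz, rx, ry, rz, jaw], ...]. A call has 1 to 10 rows; each row shifts and turns the commanded pose from where the row before left it, along the tool's axes as they then stand; what a row does not reach is not made up. A row lasts 1/10 s, in which the tool goes at most 50 mm and 8.59 degrees, less where a joint would pass 70% of its speed; a pose out of reach is approached as far as the arm can. A call with a number of a shift or a turn outside -1 to 1 is refused whole. A call with a gripper value outside its range is refused whole. The fingers move at their own pace and stop on an object; "newtons" is the grip in N (left out, the last holds). Time passes only in rows, so rows that do not move let the fingers close. It gives the time, the measured TCP pose, the force, the opening and the grip force at its end, in the units of the state.
- observe(): the state, without advancing time (a new reading comes with each control period).
- snapshot(name): name is "scene" or "top" or "wrist"; returns the picture (420x560x3 uint8, red, green, blue); there is no depth.
- camera_model(name): a dict with "fx", "fy", "cx", "cy" (pixels), "k1" (the pictures are not rectified: a ray, as slopes to the right and down, at radius r is drawn at 1 + k1 r^2 times it, then the intrinsics apply), "origin" and "orientation" of the camera in the world. Camera axes: x right, y up, looking along -z (the intrinsics and any distortion apply to the point x, -y, -z); pixel columns grow to the right and rows downward; lengths in mm; the calibration is good to about 2 mm. A picture is of the moment at which its call begins: read the wrist's pose just before it. camera_model takes no time and is no camera call; for the wrist camera it gives the pose at the moment of the call.
- close_job(): hands the job in; it is judged then, once.
The state is a dict: "clock": time; "joint_positions": joint angles; "qd": joint speeds; "joint_torque": joint torques, N m; "tcp_pos": TCP position; "eef_rot": TCP orientation; "ft_force": force on the tool from outside, world axes, zero at the start; "moment": the same for the moment, N m; "opening": finger opening in mm; "grasp_force": force on a finger pad.
Only numpy, scipy, OpenCV 4.12 (cv2) and the standard library are available. Lean on these libraries where they do the work, as an engineer would, in place of code of your own. Each camera call takes 0.05 s, during which the arm holds its last target. There are 200 camera calls.

## Working session

There is one attempt and no reset: what is moved stays moved. The work goes in short steps, Python scripts to look and compute and a tool call to move; the robot and the scene stay as the last step left them, time stands still between calls to the robot, and variables do not carry over. Pictures are saved under pics/ and viewed, at most 10 in all, crops included, and the job is handed in when it is done.

Besides the shell and the picture viewer there is one more tool, called by a JSON object that holds its "name" and its "arguments". arm_command: Moves the arm, as the interface text tells. Its arguments: {"type":"object","properties":{"deltas":{"type":"array"},"newtons":{"type":"number"}},"required":["deltas"]}

```bash
mkdir -p pics
cat > h.py <<'E'
import numpy as np, cv2
from station import observe, snapshot, camera_model, robot
def shot(n,f):
    im=snapshot(n); cv2.imwrite('pics/'+f,im[:,:,::-1]); return im
def ray(m,u,v):
    x=(u-m["cx"])/m["fx"]; y=(v-m["cy"])/m["fy"]
    a,b=x,y
    for _ in range(20):
        s=1+m["k1"]*(a*a+b*b); a,b=x/s,y/s
    d=np.array(m["orientation"])@np.array([a,-b,-1]); return np.array(m["origin"]),d/np.linalg.norm(d)
def atz(m,u,v,z):
    o,d=ray(m,u,v); return o+d*(z-o[2])/d[2]
def tri(m1,p1,m2,p2):
    o1,d1=ray(m1,*p1);o2,d2=ray(m2,*p2)
    t=np.linalg.lstsq(np.c_[d1,-d2],o2-o1,rcond=None)[0]
    a,b=o1+t[0]*d1,o2+t[1]*d2; return (a+b)/2,np.linalg.norm(a-b)
E
python3 - <<'E'
from h import *
a=shot('scene','scene.png');b=shot('top','top.png')
for n in('scene','top'):print(camera_model(n))
o=observe();print(o['clock'],o['tcp_pos'],np.round(o['eef_rot'],3),o['ft_force'],o['opening'],robot)
E
```

```text
{'fx': 404.1587605397905, 'fy': 404.1587605397905, 'cx': 278.87057671393245, 'cy': 209.76629962928652, 'k1': -0.07474437115989786, 'origin': array([1174.32943616,  101.8612652 ,  715.8029151 ]), 'orientation': array([[-0.10640072, -0.72296216,  0.6826453 ],
       [ 0.9941308 , -0.09085761,  0.05872686],
       [ 0.01956622,  0.6848873 ,  0.72838627]])}
{'fx': 465.7672319634534, 'fy': 465.7672319634534, 'cx': 274.4294435659841, 'cy': 212.60701173629778, 'k1': -0.031105613077274993, 'origin': array([453.85094822,  12.20676999, 842.51341257]), 'orientation': array([[-0.02943539,  0.98745147, -0.15515527],
       [-0.99830956, -0.0368245 , -0.04496645],
       [-0.0501157 ,  0.15356938,  0.98686618]])}
0.1 [ 268.14907597 -563.87867416  201.58635079] [[ 0.903  0.429 -0.001]
 [ 0.429 -0.903  0.002]
 [ 0.    -0.002 -1.   ]] [0.48597106 0.38438378 0.2893313 ] 85.0971743156939 <Robot object at 0x7f2f8fb84050>
```

View pics/scene.png

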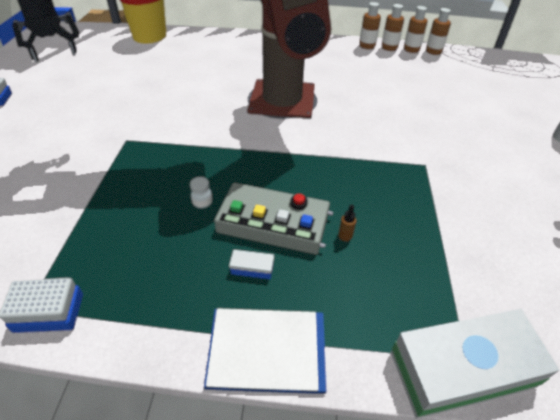

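View pics/top.png

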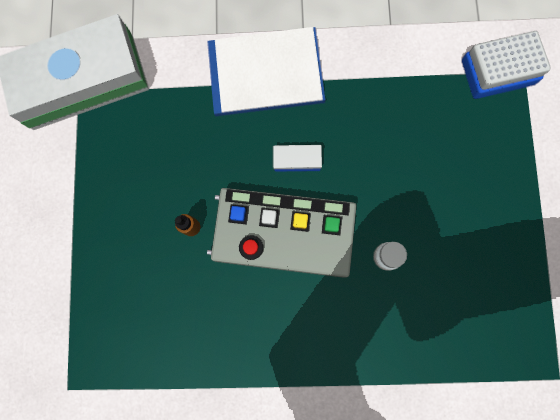

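Top view: blue key at (237,214), white (269,217), yellow (300,220), green (332,224), red button (251,247). In the scene view, blue is near (307,221) and red near (299,200). Next I'll triangulate them.

Run:
```python
from h import *
M={n:camera_model(n) for n in('scene','top')}
I={n:cv2.imread(f'pics/{n}.png') for n in M}
def cen(n,c,g):
    h=cv2.cvtColor(I[n],cv2.COLOR_BGR2HSV); H,S,V=[h[:,:,i].astype(int) for i in range(3)]
    m={'blue':(abs(H-112)<12),'red':(H<6)|(H>174),'yellow':abs(H-26)<8,'green':abs(H-68)<15}[c]&(S>150)&(V>90)
    if c=='blue' or 1:
        yy,xx=np.nonzero(m); k=np.hypot(xx-g[0],yy-g[1])<14
    return xx[k].mean(),yy[k].mean(),k.sum()
G={'blue':((307,221),(237,214)),'red':((299,200),(251,247)),'yellow':((260,211),(300,220)),'green':((237,207),(332,224))}
for c,(s,t) in G.items():
    a=cen('scene',c,s);b=cen('top',c,t)
    print(c,np.round(a,1),np.round(b,1),tri(M['scene'],a[:2],M['top'],b[:2]),atz(M['top'],*b[:2],63))
o=observe();print(o['clock'],o['joint_positions'])
m=camera_model('wrist');R=np.array(o['eef_rot']);print('wrist cam in tool',R.T@(m['origin']-o['tcp_pos']),R.T@m['orientation'])
```

```text
blue [306.1 220.7 112. ] [237.1 213.1 199. ] (array([579.41242768, 111.95703617,  54.16739574]), np.float64(1.0035048767033576)) [577.96203686 111.33671729  63.        ]
red [298.8 198.4  96. ] [249.9 246.8 182. ] (array([519.85928243,  90.70293756,  61.34758217]), np.float64(0.3536914194830058)) [519.70198871  90.71321717  63.        ]
yellow [258.9 211.3 103. ] [300.  220.4 206. ] (array([562.9359548 ,   4.67381623,  52.43392643]), np.float64(0.3895496514276042)) [561.45167769   4.96510866  63.        ]
green [236.2 205.9  53. ] [331.9 224.1 195. ] (array([554.38064811, -48.84806075,  54.10524347]), np.float64(0.31300368537418577)) [553.26981954 -48.31291999  63.        ]
0.1 [-7.17982959e+01  1.26717905e+01  8.75203789e+01 -5.28822181e-04
  7.99109107e+01 -7.22565506e+00]
wrist cam in tool [  70.39159868   -0.64910528 -171.00684487] [[-0.00176042  0.96073748  0.2774534 ]
 [ 0.99999776  0.00136466  0.00161949]
 [ 0.00117727  0.27745562 -0.96073773]]
```

{"name": "arm_command", "arguments": {"deltas": [[0, 0, 0, 0, 0, 0.142, 0], [0, 0, 0, 0, 0, 0.142, 0], [0, 0, 0, 0, 0, 0.142, 0], [0, 0, 0, 0, 0, 0.142, 0], [0.28, -0.9, 0, 0, 0, 0, 0], [0.28, -0.9, 0, 0, 0, 0, 0], [0.28, -0.9, 0, 0, 0, 0, 0], [0.28, -0.9, 0, 0, 0, 0, 0], [0.28, -0.9, 0, 0, 0, 0, 0], [0.28, -0.9, 0, 0, 0, 0, 0]], "newtons": 20}}

```text
clock: 1.1
tcp_pos: [367.5, -359.3, 202.1]
eef_rot: [[0.989, -0.151, -0.0], [-0.151, -0.989, 0.001], [-0.0, -0.001, -1.0]]
ft_force: [0.7, -0.8, 0.5]
opening: 0.1
grasp_force: 0.0
```

{"name": "arm_command", "arguments": {"deltas": [[0.28, -0.9, 0, 0, 0, 0, 0], [0.28, -0.9, 0, 0, 0, 0, 0], [0.28, -0.9, 0, 0, 0, 0, 0], [0.28, -0.9, 0, 0, 0, 0, 0], [0.28, -0.9, 0, 0, 0, 0, 0], [0.28, -0.9, 0, 0, 0, 0, 0], [0.28, -0.9, 0, 0, 0, 0, 0], [0.28, -0.9, 0, 0, 0, 0, 0], [0.28, -0.9, 0, 0, 0, 0, 0], [0, 0, 0, 0, 0, 0, 0]]}}

```text
clock: 2.1
tcp_pos: [516.6, -52.1, 202.2]
eef_rot: [[0.989, -0.146, -0.0], [-0.146, -0.989, 0.002], [-0.0, -0.002, -1.0]]
ft_force: [-0.4, -0.3, 0.2]
opening: -0.1
grasp_force: 0.0
```

{"name": "arm_command", "arguments": {"deltas": [[0.18, -0.85, 0, 0, 0, 0, 0], [0.18, -0.85, 0, 0, 0, 0, 0], [0.18, -0.85, 0, 0, 0, 0, 0], [0.18, -0.85, 0, 0, 0, 0, 0], [0.18, -0.85, 0, 0, 0, 0, 0], [0, 0, 0.5, 0, 0, 0, 0], [0, 0, 0.5, 0, 0, 0, 0], [0, 0, 0.5, 0, 0, 0, 0], [0, 0, 0, 0, 0, 0, 0], [0, 0, 0, 0, 0, 0, 0]]}}

```text
clock: 3.1
tcp_pos: [576.4, 106.1, 142.4]
eef_rot: [[0.989, -0.151, -0.001], [-0.151, -0.989, -0.0], [-0.001, 0.0, -1.0]]
ft_force: [-0.3, 0.4, 0.4]
opening: -0.1
grasp_force: 0.0
```

Run:
```python
from h import *
m=camera_model('wrist');o=observe();a=shot('wrist','w1.png')
np.savez('w1.npz',**{k:np.array(v) for k,v in m.items()});print(o['tcp_pos'],o['clock'])
```

```text
[576.44128046 106.13906562 142.36603603] 3.1
```

View pics/w1.png

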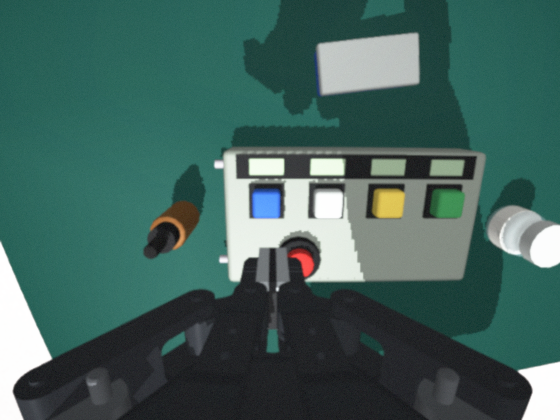

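Wrist view: the blue cap top is at about (266,201), white (328,201), yellow (388,203), green (447,204). Red, partly hidden by the fingers, is near (301,262). Bottle and jar are well clear.

Run:
```python
from h import *
m={k:(v if v.ndim else float(v)) for k,v in np.load('w1.npz').items()}
t=camera_model('top')
for n,p,q in(('blue',(266,200),(237.1,213.1)),('white',(328,200),(269,217)),('yel',(388,201),(300,220.4)),('green',(447,202),(331.9,224.1))):
    print(n,atz(m,*p,63),tri(m,p,t,q))
```

```text
blue [583.24410715 111.27962311  63.        ] (array([580.00164867, 112.49405945,  50.40432994]), np.float64(0.9318598984622437))
white [575.20077995  59.11492577  63.        ] (array([571.330841  ,  57.5400339 ,  49.92554187]), np.float64(0.8127601307467923))
yel [566.46437096   7.99469243  63.        ] (array([563.07383157,   4.63755791,  52.82731913]), np.float64(0.560192910105114))
green [557.64118461 -43.82796757  63.        ] (array([554.42420459, -48.98335806,  53.83050256]), np.float64(0.05633159259436364))
```

{"name": "arm_command", "arguments": {"deltas": [[0.065, -0.16, 0.3, 0, 0, 0, 0], [0, 0, 0.4, 0, 0, 0, 0], [0, 0, 0.4, 0, 0, 0, 0], [0, 0, 0.4, 0, 0, 0, 0], [0, 0, 0.2, 0, 0, 0, 0], [0, 0, 0, 0, 0, 0, 0], [0, 0, 0, 0, 0, 0, 0]]}}

```text
clock: 3.85
tcp_pos: [580.4, 112.7, 74.5]
eef_rot: [[0.989, -0.15, -0.0], [-0.15, -0.989, -0.0], [-0.0, 0.0, -1.0]]
ft_force: [1.1, -0.7, 0.1]
opening: 0.1
grasp_force: 0.0
```

Run:
```python
from h import *
a=snapshot('scene')[170:260,190:350];b=snapshot('top')[175:280,170:330]
w=snapshot('wrist')
f=lambda x:cv2.resize(x,(400,300),interpolation=cv2.INTER_CUBIC)
cv2.imwrite('pics/c1.png',np.hstack([f(a),f(b)])[:,:,::-1]);o=observe();print(o['tcp_pos'],o['ft_force'])
```

```text
[581.20121963 112.75352394  75.62499989] [0.41853317 0.14129678 0.22990544]
```

View pics/c1.png

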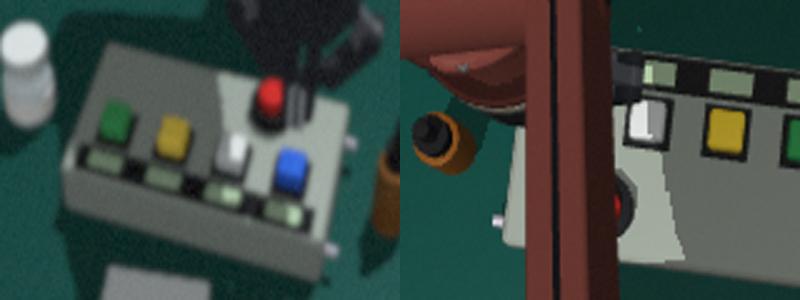

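In the scene crop the fingertips end near crop (297,122), which is (309,207) in full-frame pixels. That looks beside red, behind blue (290,165), so I'll check it against the predicted TCP projection.

```bash
cat >> h.py <<'E'
def proj(m,P):
    q=np.array(m["orientation"]).T@(np.array(P)-m["origin"]); a,b=q[0]/-q[2],-q[1]/-q[2]
    s=1+m["k1"]*(a*a+b*b); return m["cx"]+m["fx"]*a*s,m["cy"]+m["fy"]*b*s
E
python3 - <<'E'
from h import *
m=camera_model('scene');w=camera_model('wrist')
for P in((580.5,112.7,75),(580,112,63),(520,91,63)):print(np.round(proj(m,P),1),np.round(proj(w,P),1))
print(atz(m,309,207,75))
a=shot('wrist','w2.png');s=snapshot('scene')[180:240,270:350];f=cv2.resize(s,(560,420),interpolation=cv2.INTER_CUBIC)
cv2.imwrite('pics/c2.png',cv2.resize(np.hstack([a,f]),(800,300))[:,:,::-1])
E
```

```text
[307.3 214.7] [273.9 242.8]
[306.6 218.2] [275.  236.3]
[299. 198.] [317.3 311. ]
[557.22151451 114.98633241  75.        ]
```

View pics/c2.png

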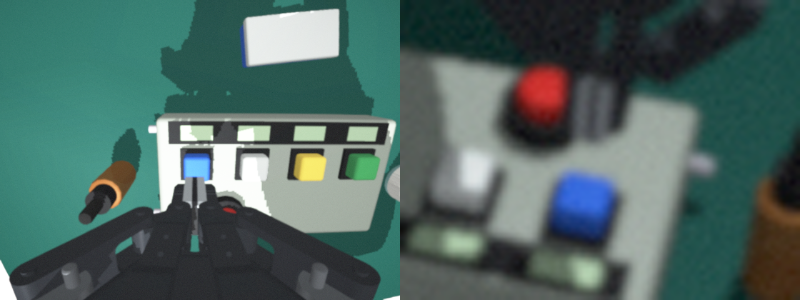

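Run:
```python
from h import *
m=camera_model('scene');w=camera_model('wrist');print(observe()['tcp_pos'])
print(tri(m,(309.5,207.4),w,(276,250)),tri(m,(306.5,219.5),w,(276,227)))
a=snapshot('wrist')[190:300,200:360]
cv2.imwrite('pics/w3.png',cv2.resize(a,(800,550),interpolation=cv2.INTER_CUBIC)[:,:,::-1])
```

```text
[581.04066815 112.75961097  75.51289931]
(array([588.99073635, 112.93180366, 106.57175176]), np.float64(5.036255133683613)) (array([587.27313316, 111.05149122,  66.6408991 ]), np.float64(1.6163161454278818))
```

View pics/w3.png

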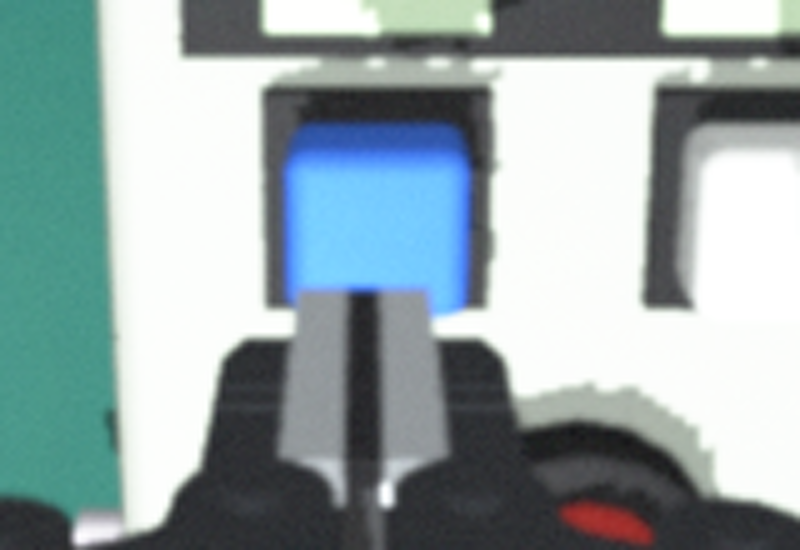

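The blue cap's top centre is at full-frame pixel (275.5,236), which matches (580,112,63). The TCP is centred over it, so I'll descend slowly and watch the force.

{"name": "arm_command", "arguments": {"deltas": [[0, 0, 0.05, 0, 0, 0, 0], [0, 0, 0.05, 0, 0, 0, 0], [0, 0, 0.05, 0, 0, 0, 0], [0, 0, 0.05, 0, 0, 0, 0], [0, 0, 0.05, 0, 0, 0, 0], [0, 0, 0, 0, 0, 0, 0]]}}

```text
clock: 4.75
tcp_pos: [580.0, 112.7, 64.1]
eef_rot: [[0.989, -0.15, -0.001], [-0.15, -0.989, -0.0], [-0.001, 0.0, -1.0]]
ft_force: [0.1, 0.0, 0.4]
opening: 0.5
grasp_force: 0.0
```

{"name": "arm_command", "arguments": {"deltas": [[0, 0, 0.025, 0, 0, 0, 0], [0, 0, 0.025, 0, 0, 0, 0], [0, 0, 0.025, 0, 0, 0, 0], [0, 0, 0, 0, 0, 0, 0]]}}

```text
clock: 5.15
tcp_pos: [580.2, 112.7, 61.4]
eef_rot: [[0.989, -0.15, -0.0], [-0.15, -0.989, -0.0], [-0.0, 0.0, -1.0]]
ft_force: [0.1, -0.6, -0.6]
opening: -0.2
grasp_force: 0.0
```

{"name": "arm_command", "arguments": {"deltas": [[0, 0, 0.025, 0, 0, 0, 0], [0, 0, 0.025, 0, 0, 0, 0], [0, 0, 0, 0, 0, 0, 0]]}}

```text
clock: 5.45
tcp_pos: [580.2, 112.7, 59.4]
eef_rot: [[0.989, -0.151, -0.0], [-0.151, -0.989, -0.0], [-0.0, 0.0, -1.0]]
ft_force: [-0.1, -0.0, -1.2]
opening: 0.2
grasp_force: 0.0
```

Run:
```python
from h import *
a=snapshot('wrist')[190:300,200:360];s=snapshot('scene')[185:235,270:340];o=observe();print(o['tcp_pos'],o['ft_force'])
f=lambda x:cv2.resize(x,(400,300),interpolation=cv2.INTER_CUBIC)
cv2.imwrite('pics/c4.png',np.hstack([f(a),f(s)])[:,:,::-1])
```

```text
[580.36087352 112.72436686  59.57794953] [ 0.63611363 -0.32236752 -0.17668613]
```

View pics/c4.png

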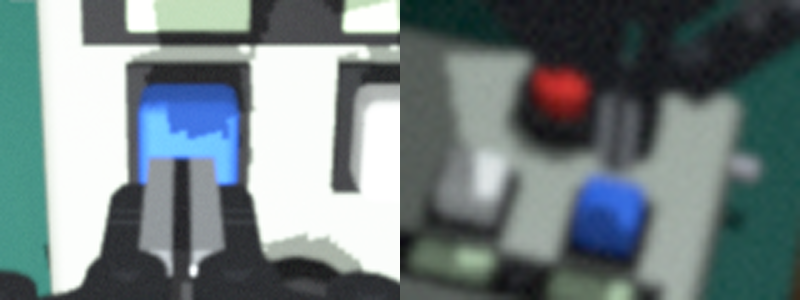

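Tips are centred over blue but visibly still above it (a shadow falls on the cap) and there's no force, so I'll keep going down.

{"name": "arm_command", "arguments": {"deltas": [[0, 0, 0.025, 0, 0, 0, 0], [0, 0, 0.025, 0, 0, 0, 0], [0, 0, 0.025, 0, 0, 0, 0], [0, 0, 0, 0, 0, 0, 0]]}}

```text
clock: 5.95
tcp_pos: [580.2, 112.7, 56.4]
eef_rot: [[0.989, -0.15, -0.0], [-0.15, -0.989, 0.0], [-0.0, 0.0, -1.0]]
ft_force: [0.0, -0.5, 0.2]
opening: -0.0
grasp_force: 0.0
```

Run:
```python
from h import *
m=camera_model('scene');w=camera_model('wrist')
print(observe()['ft_force'],observe()['tcp_pos'],robot.grip_point_offset,[x for x in dir(robot) if x[0]!='_'])
print(tri(m,(308.5,212.5),w,(272.8,247.6)))
R=np.array(observe()['eef_rot']);T=observe()['tcp_pos']
for dx in(0,5,11):
  for dz in(0,-10,-20,-30): print(dx,dz,np.round(proj(w,T+R@[dx,0,dz]),1))
```

```text
[ 0.03172743 -0.50986537  0.21887101] [580.20612395 112.68776803  56.36051434] 18.700000000000003 ['MotionError', 'grip_point_offset']
(array([593.12246862, 112.83859829,  95.27411583]), np.float64(3.1700470291762))
0 0 [273.6 242.1]
0 -10 [273.7 248.8]
0 -20 [273.8 256.2]
0 -30 [273.9 264.5]
5 0 [273.6 234.4]
5 -10 [273.7 240.7]
5 -20 [273.8 247.7]
5 -30 [273.9 255.5]
11 0 [273.6 224.9]
11 -10 [273.7 230.7]
11 -20 [273.8 237.2]
11 -30 [273.9 244.5]
```

{"name": "arm_command", "arguments": {"deltas": [[0, 0, 0.025, 0, 0, 0, 0], [0, 0, 0.025, 0, 0, 0, 0], [0, 0, 0.025, 0, 0, 0, 0], [0, 0, 0.025, 0, 0, 0, 0], [0, 0, 0, 0, 0, 0, 0]]}}

```text
clock: 6.45
tcp_pos: [580.2, 112.7, 52.4]
eef_rot: [[0.989, -0.15, -0.0], [-0.15, -0.989, -0.0], [-0.0, 0.0, -1.0]]
ft_force: [-0.2, -0.2, 0.5]
opening: -0.1
grasp_force: 0.0
```

Run:
```python
from h import *
a=snapshot('wrist')[190:300,200:360];s=snapshot('scene')[185:235,270:340];o=observe();print(o['tcp_pos'],o['ft_force'],o['joint_torque'],o['opening'])
f=lambda x:cv2.resize(x,(400,300),interpolation=cv2.INTER_CUBIC)
cv2.imwrite('pics/c5.png',np.hstack([f(a),f(s)])[:,:,::-1])
```

```text
[580.32865177 112.71748246  52.5535147 ] [ 0.03658091 -0.66828382 -0.93868196] [-1.17293363e-03 -4.83985233e+01 -3.43064761e+01 -1.76947678e-04
  2.12926076e-03  1.59042401e-05] -0.1514348945984968
```

View pics/c5.png

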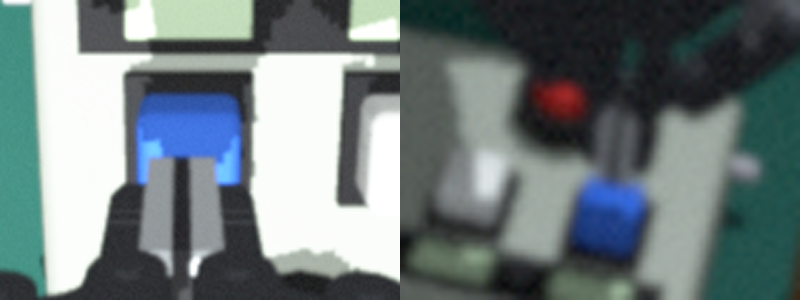

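{"name": "arm_command", "arguments": {"deltas": [[0, 0, 0.025, 0, 0, 0, 0], [0, 0, 0.025, 0, 0, 0, 0], [0, 0, 0.025, 0, 0, 0, 0], [0, 0, 0.025, 0, 0, 0, 0], [0, 0, 0.025, 0, 0, 0, 0]]}}

```text
clock: 7.05
tcp_pos: [580.4, 112.7, 47.5]
eef_rot: [[0.989, -0.15, -0.0], [-0.15, -0.989, 0.0], [-0.0, -0.0, -1.0]]
ft_force: [0.4, 0.5, 0.5]
opening: 0.0
grasp_force: 0.0
```

{"name": "arm_command", "arguments": {"deltas": [[0, 0, 0.025, 0, 0, 0, 0], [0, 0, 0.025, 0, 0, 0, 0], [0, 0, 0.025, 0, 0, 0, 0]]}}

```text
clock: 7.35
tcp_pos: [580.4, 112.7, 44.5]
eef_rot: [[0.989, -0.15, -0.0], [-0.15, -0.989, 0.0], [-0.0, -0.0, -1.0]]
ft_force: [0.1, 0.7, -0.3]
opening: -0.1
grasp_force: 0.0
```

{"name": "arm_command", "arguments": {"deltas": [[0, 0, 0.025, 0, 0, 0, 0], [0, 0, 0.025, 0, 0, 0, 0], [0, 0, 0.025, 0, 0, 0, 0]]}}

```text
clock: 7.65
tcp_pos: [580.3, 112.7, 41.5]
eef_rot: [[0.989, -0.15, -0.0], [-0.15, -0.989, -0.0], [-0.0, 0.0, -1.0]]
ft_force: [0.4, 0.4, 0.5]
opening: 0.2
grasp_force: 0.0
```

{"name": "arm_command", "arguments": {"deltas": [[0, 0, 0.025, 0, 0, 0, 0], [0, 0, 0.025, 0, 0, 0, 0]]}}

```text
clock: 7.85
tcp_pos: [580.4, 112.7, 39.5]
eef_rot: [[0.989, -0.15, 0.0], [-0.15, -0.989, 0.0], [0.0, -0.0, -1.0]]
ft_force: [0.3, 0.2, 0.4]
opening: -0.1
grasp_force: 0.0
```

Run:
```python
from h import *
a=snapshot('wrist')[190:300,200:360];s=snapshot('scene')[185:235,270:340];o=observe();print(o['tcp_pos'],o['ft_force'],o['joint_positions'])
f=lambda x:cv2.resize(x,(400,300),interpolation=cv2.INTER_CUBIC)
cv2.imwrite('pics/c6.png',np.hstack([f(a),f(s)])[:,:,::-1])
print(np.round(proj(camera_model('wrist'),(580,112,63)),1))
```

```text
[580.2263268  112.70519312  39.38010849] [-0.29296599 -0.62582419 -0.22674677] [3.35059243e+00 1.77471404e+01 9.99707342e+01 1.58995752e-04
 6.23009956e+01 1.02002718e+02]
[275.2 259.3]
```

View pics/c6.png

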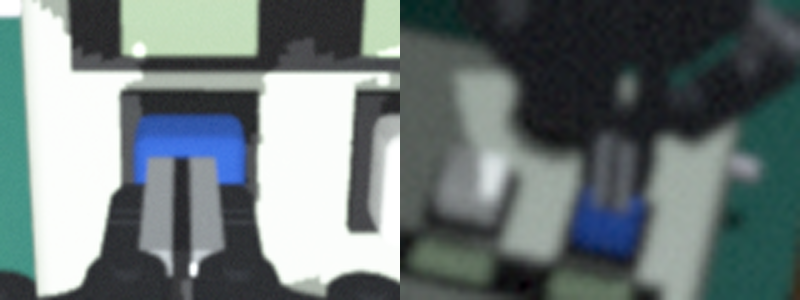

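The tips are now overlapping the blue cap in both views (tip end at scene crop (615,208)) with little height left. They're well centred sideways.

{"name": "arm_command", "arguments": {"deltas": [[0, 0, 0.025, 0, 0, 0, 0], [0, 0, 0.025, 0, 0, 0, 0], [0, 0, 0.025, 0, 0, 0, 0]]}}

```text
clock: 8.25
tcp_pos: [580.4, 112.7, 36.5]
eef_rot: [[0.989, -0.15, -0.0], [-0.15, -0.989, -0.0], [-0.0, 0.0, -1.0]]
ft_force: [1.2, -1.0, -0.1]
opening: -0.0
grasp_force: 0.0
```

{"name": "arm_command", "arguments": {"deltas": [[0, 0, 0.025, 0, 0, 0, 0], [0, 0, 0.025, 0, 0, 0, 0]]}}

```text
clock: 8.45
tcp_pos: [580.3, 112.7, 34.5]
eef_rot: [[0.989, -0.15, -0.0], [-0.15, -0.989, 0.0], [-0.0, 0.0, -1.0]]
ft_force: [-0.2, -0.1, -0.4]
opening: 0.1
grasp_force: 0.0
```

{"name": "arm_command", "arguments": {"deltas": [[0, 0, 0.025, 0, 0, 0, 0], [0, 0, 0.025, 0, 0, 0, 0]]}}

```text
clock: 8.65
tcp_pos: [580.4, 112.7, 32.8]
eef_rot: [[0.989, -0.15, -0.0], [-0.15, -0.989, 0.0], [-0.0, -0.0, -1.0]]
ft_force: [-1.6, -0.2, 3.1]
opening: -0.1
grasp_force: 1.4
```

Contact at TCP reading about 33, with 3.1 N.

{"name": "arm_command", "arguments": {"deltas": [[0, 0, 0.025, 0, 0, 0, 0], [0, 0, 0.025, 0, 0, 0, 0], [0, 0, 0.025, 0, 0, 0, 0], [0, 0, 0.025, 0, 0, 0, 0]]}}

```text
clock: 9.05
tcp_pos: [580.4, 112.7, 28.6]
eef_rot: [[0.989, -0.15, -0.0], [-0.15, -0.989, 0.0], [-0.0, -0.0, -1.0]]
ft_force: [-2.3, 0.2, 2.5]
opening: -0.3
grasp_force: 1.4
```

{"name": "arm_command", "arguments": {"deltas": [[0, 0, 0.0125, 0, 0, 0, 0], [0, 0, 0.0125, 0, 0, 0, 0]]}}

```text
clock: 9.25
tcp_pos: [580.4, 112.7, 27.6]
eef_rot: [[0.989, -0.15, -0.0], [-0.15, -0.989, 0.0], [-0.0, -0.0, -1.0]]
ft_force: [-1.9, -0.5, 2.3]
opening: -0.2
grasp_force: 1.4
```

{"name": "arm_command", "arguments": {"deltas": [[0, 0, 0.0125, 0, 0, 0, 0], [0, 0, 0.0125, 0, 0, 0, 0]]}}

```text
clock: 9.45
tcp_pos: [580.5, 112.7, 27.2]
eef_rot: [[0.989, -0.15, -0.0], [-0.15, -0.989, -0.0], [-0.0, 0.0, -1.0]]
ft_force: [-4.1, 0.3, 10.0]
opening: 0.2
grasp_force: 5.0
```

Blue has bottomed out: force jumped to 10 N after about 7 mm of travel. Now I'll lift and go over red.

{"name": "arm_command", "arguments": {"deltas": [[0, 0, -0.1, 0, 0, 0, 0], [0, 0, -0.3, 0, 0, 0, 0], [0, 0, -0.4, 0, 0, 0, 0], [-0.35, 0.19, 0, 0, 0, 0, 0], [-0.35, 0.19, 0, 0, 0, 0, 0], [-0.35, 0.19, 0, 0, 0, 0, 0], [-0.36, 0.19, 0, 0, 0, 0, 0], [0, 0, 0, 0, 0, 0, 0]]}}

```text
clock: 10.25
tcp_pos: [519.1, 90.9, 59.6]
eef_rot: [[0.989, -0.151, 0.0], [-0.151, -0.989, -0.0], [0.0, 0.0, -1.0]]
ft_force: [1.4, -0.7, -0.7]
opening: -0.0
grasp_force: 0.0
```

Run:
```python
from h import *
a=snapshot('wrist')[150:310,180:380];s=snapshot('scene')[180:235,265:335];o=observe();print(o['tcp_pos'],o['ft_force'])
w=camera_model('wrist');print(np.round(proj(w,(580,112,56)),1),np.round(proj(w,(520.2,91,63)),1))
f=lambda x:cv2.resize(x,(400,300),interpolation=cv2.INTER_CUBIC)
cv2.imwrite('pics/c7.png',np.hstack([f(a),f(s)])[:,:,::-1])
```

```text
[521.13424889  91.21598892  59.92359274] [-0.90586438 -0.73799365  0.74269643]
[221.8 149.4] [274.2 245.5]
```

View pics/c7.png

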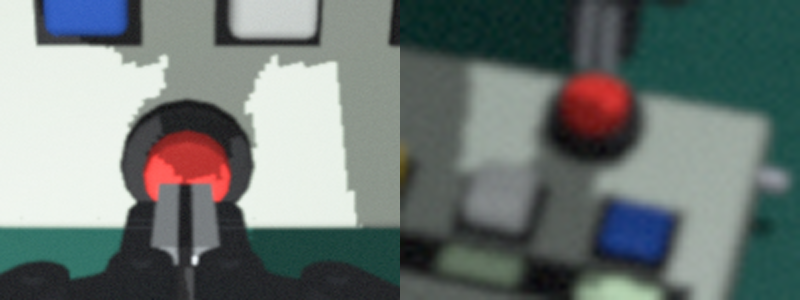

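The tips are laterally centred over the red button (wrist crop (187,175)), and blue sits lower than white. Next is the red press.

{"name": "arm_command", "arguments": {"deltas": [[0, 0, 0.2, 0, 0, 0, 0], [0, 0, 0.2, 0, 0, 0, 0], [0, 0, 0.1, 0, 0, 0, 0], [0, 0, 0.05, 0, 0, 0, 0], [0, 0, 0.05, 0, 0, 0, 0], [0, 0, 0, 0, 0, 0, 0]]}}

```text
clock: 10.95
tcp_pos: [519.7, 91.2, 34.4]
eef_rot: [[0.989, -0.15, -0.001], [-0.15, -0.989, 0.0], [-0.001, 0.0, -1.0]]
ft_force: [-1.2, 0.7, 3.8]
opening: -0.1
grasp_force: 1.8
```

{"name": "arm_command", "arguments": {"deltas": [[0, 0, 0.025, 0, 0, 0, 0], [0, 0, 0.025, 0, 0, 0, 0], [0, 0, 0.025, 0, 0, 0, 0]]}}

```text
clock: 11.25
tcp_pos: [520.0, 91.3, 32.2]
eef_rot: [[0.989, -0.15, -0.0], [-0.15, -0.989, 0.0], [-0.0, -0.0, -1.0]]
ft_force: [-8.0, 0.4, 14.6]
opening: -0.1
grasp_force: 7.6
```

{"name": "arm_command", "arguments": {"deltas": [[0, 0, 0.025, 0, 0, 0, 0], [0, 0, 0.025, 0, 0, 0, 0]]}}

```text
clock: 11.45
tcp_pos: [520.0, 91.3, 31.9]
eef_rot: [[0.989, -0.15, -0.001], [-0.15, -0.989, -0.0], [-0.001, 0.0, -1.0]]
ft_force: [-13.9, 0.5, 30.4]
opening: 0.1
grasp_force: 14.6
```

The stop near z = 32 looks like full travel. I'll check that from the spring force while releasing.

{"name": "arm_command", "arguments": {"deltas": [[0, 0, -0.05, 0, 0, 0, 0], [0, 0, 0, 0, 0, 0, 0]]}}

```text
clock: 11.65
tcp_pos: [520.4, 91.2, 32.4]
eef_rot: [[0.989, -0.15, 0.001], [-0.15, -0.989, 0.0], [0.001, -0.0, -1.0]]
ft_force: [-2.4, -0.0, 4.5]
opening: -0.4
grasp_force: 2.4
```

{"name": "arm_command", "arguments": {"deltas": [[0, 0, -0.025, 0, 0, 0, 0], [0, 0, 0, 0, 0, 0, 0]]}}

```text
clock: 11.85
tcp_pos: [520.4, 91.2, 32.9]
eef_rot: [[0.989, -0.15, 0.001], [-0.15, -0.989, 0.0], [0.001, -0.0, -1.0]]
ft_force: [-1.6, 1.4, 4.8]
opening: 0.1
grasp_force: 2.2
```

{"name": "arm_command", "arguments": {"deltas": [[0, 0, -0.025, 0, 0, 0, 0], [0, 0, 0, 0, 0, 0, 0]]}}

```text
clock: 12.05
tcp_pos: [520.3, 91.2, 33.8]
eef_rot: [[0.989, -0.15, 0.001], [-0.15, -0.989, 0.0], [0.001, -0.0, -1.0]]
ft_force: [-1.4, 1.2, 3.3]
opening: 0.1
grasp_force: 2.0
```

{"name": "arm_command", "arguments": {"deltas": [[0, 0, -0.05, 0, 0, 0, 0], [0, 0, 0, 0, 0, 0, 0]]}}

```text
clock: 12.25
tcp_pos: [520.4, 91.2, 35.8]
eef_rot: [[0.989, -0.15, 0.001], [-0.15, -0.989, 0.0], [0.001, -0.0, -1.0]]
ft_force: [0.9, 1.1, 3.2]
opening: -0.3
grasp_force: 1.4
```

{"name": "arm_command", "arguments": {"deltas": [[0, 0, -0.05, 0, 0, 0, 0], [0, 0, 0, 0, 0, 0, 0]]}}

```text
clock: 12.45
tcp_pos: [520.3, 91.1, 37.8]
eef_rot: [[0.989, -0.15, 0.001], [-0.15, -0.989, -0.0], [0.001, -0.0, -1.0]]
ft_force: [0.6, 1.2, 2.1]
opening: 0.2
grasp_force: 0.8
```

{"name": "arm_command", "arguments": {"deltas": [[0, 0, -0.05, 0, 0, 0, 0], [0, 0, 0, 0, 0, 0, 0]]}}

```text
clock: 12.65
tcp_pos: [519.7, 91.0, 39.4]
eef_rot: [[0.989, -0.15, -0.001], [-0.15, -0.989, -0.0], [-0.001, 0.0, -1.0]]
ft_force: [0.0, -0.2, 0.3]
opening: 0.1
grasp_force: 0.0
```

Spring range runs from 32.3 (5 N) to 38.3 (0 N), the full 6 mm, so red was fully pressed and released. I'll back the hand away, then check how far down blue went by measuring it in the images.

{"name": "arm_command", "arguments": {"deltas": [[0, 0, -0.9, 0, 0, 0, 0], [0, 0, -0.9, 0, 0, 0, 0], [0, 0, -0.9, 0, 0, 0, 0], [0, 0, -0.9, 0, 0, 0, 0], [0, 0.9, 0, 0, 0, 0, 0], [0, 0.9, 0, 0, 0, 0, 0], [0, 0.9, 0, 0, 0, 0, 0], [0, 0.9, 0, 0, 0, 0, 0], [0, 0.9, 0, 0, 0, 0, 0], [0, 0.9, 0, 0, 0, 0, 0]]}}

```text
clock: 13.65
tcp_pos: [486.7, -123.7, 183.2]
eef_rot: [[0.989, -0.15, -0.001], [-0.15, -0.989, 0.0], [-0.001, 0.0, -1.0]]
ft_force: [-0.1, -0.3, -0.0]
opening: -0.2
grasp_force: 0.0
```

{"name": "arm_command", "arguments": {"deltas": [[0, 0.9, 0, 0, 0, 0, 0], [0, 0.9, 0, 0, 0, 0, 0], [0, 0.9, 0, 0, 0, 0, 0], [0, 0.9, 0, 0, 0, 0, 0], [0, 0.9, 0, 0, 0, 0, 0], [0, 0, 0, 0, 0, 0, 0]]}}

```text
clock: 14.25
tcp_pos: [459.1, -304.1, 183.1]
eef_rot: [[0.988, -0.155, -0.001], [-0.155, -0.988, -0.001], [-0.001, 0.001, -1.0]]
ft_force: [0.4, -0.1, 0.5]
opening: -0.0
grasp_force: 0.0
```

Run:
```python
from h import *
m=camera_model('scene');t=camera_model('top')
ims=[snapshot('scene').astype(float) for _ in range(4)];n=np.mean(ims,0);tp=np.mean([snapshot('top').astype(float) for _ in range(4)],0)
cv2.imwrite('pics/scene2.png',n[:,:,::-1]);cv2.imwrite('pics/top2.png',tp[:,:,::-1])
old=cv2.imread('pics/scene.png')[:,:,::-1].astype(float)
d={'blue':((306.5,220),lambda i:i[:,:,2]-i[:,:,0]),'yellow':((259,211),lambda i:i[:,:,0]-i[:,:,2]),'red':((299,199),lambda i:i[:,:,0]-i[:,:,1])}
for c,((u,v),f) in d.items():
    u=int(u);v=int(v)
    for nm,i in(('old',old),('new',n)):
        p=f(i)[v-14:v+14,u-2:u+3].mean(1);print(c,nm,v-14,np.round(p).astype(int))
for z in(63,56):print(z,[np.round(proj(m,np.array([580,112,z])+np.array([.988,-.153,0])*k),1) for k in(-12,12)])
print(observe()['tcp_pos'],observe()['clock'])
```

```text
blue old 206 [  2   3   3   3   3   4   5  19  58 115 154 166 168 168 167 159 139 117
 102  87  69  39  10   3   1  -1  -2  -3]
blue new 206 [  3   3   3   3   3   3   4   4   4  14  47 103 149 165 168 168 166 161
 143 115  81  43  13   3   2   0  -2  -3]
yellow old 197 [ -3  -3  -4  -3  -3  -2   7  46 104 141 153 154 155 153 153 144 122 104
  93  72  41  11  -1  -1   1   3   4   3]
yellow new 197 [ -2  -2  -3  -2  -3  -2   8  46 105 141 152 155 153 153 152 144 122 105
  92  72  42  11  -1  -1   1   3   3   3]
red old 185 [-48 -47 -47 -48 -47 -47 -44 -20  40 103 142 155 157 156 153 142 116  95
  76  46  15   1   1  -1  -3  -6  -8  -9]
red new 185 [-46 -47 -48 -48 -47 -48 -44 -20  39 103 142 153 156 156 152 141 118  95
  74  45  15   1   0  -1  -4  -6  -8 -10]
63 [array([307.8, 214.3]), array([305.5, 222.1])]
56 [array([307.6, 216.4]), array([305.3, 224.3])]
[ 460.77714363 -299.31243484  183.62953414] 14.65[ WARN:0@2.065] global loadsave.cpp:1063 imwrite_ Unsupported depth image for selected encoder is fallbacked to CV_8U.
```

Blue's back edge dropped 2.2 px against 2.1 px predicted for 7 mm, so the key is fully down. Red is back to its original profile and yellow hasn't changed.

```bash
python3 -c "
from station import close_job
print(close_job())"
```

```text
the job is handed in; nothing more can be done
None
```

I pressed the blue key down until it stopped and it stayed down. I then pressed the red count button through its full 6 mm and it came back up. The hand finished clear at about 14.7 s, and the job is handed in.

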